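# Lay a run of blue glass tiles from light to dark on the shade strip

## Task

Lay the four loose blue glass tiles on the wooden shade strip, one in each of its four empty bays, so that the shades run in order from the palest tile next to the white half tile glued at one end to the darkest tile next to the black half tile at the other. Each tile should lie flat on the board, on its grey square and square to the strip.

Things in the scene. Friction and masses are not known exactly. Their poses are not given: they have to be found in the camera images.
- tile_pale: The palest of the four loose tiles: an almost white, faintly blue glass tile, 25 x 25 mm and 8 mm thick, loose, lying flat on the bench at the start, turned at most 0.35 rad from the world axes. Origin: centre of its underside; z up, x and y square to its edges. Room fixtures near the tiles: left, a gooseneck lamp 0.42 m high (post at x 0.45, y 0.04); beyond, a grinder 0.2 m high (x over 0.54).
- tile_sky: The second palest: a light sky-blue glass tile, 25 x 25 mm and 8 mm thick, loose, lying flat on the bench at the start, turned at most 0.35 rad from the world axes. Origin: centre of its underside; z up, x and y square to its edges.
- tile_mid: The third: a clear medium-blue glass tile, 25 x 25 mm and 8 mm thick, loose, lying flat on the bench at the start, turned at most 0.35 rad from the world axes. Origin: centre of its underside; z up, x and y square to its edges.
- tile_dark: The darkest: a deep navy-indigo glass tile, 25 x 25 mm and 8 mm thick, loose, lying flat on the bench at the start, turned at most 0.35 rad from the world axes. Origin: centre of its underside; z up, x and y square to its edges.
- strip: Fixed brown wooden board 216 x 66 mm on feet, its top (floor of the bays) 15 mm above the bench, over a lamp cord. Origin: on the bench under its centre; x along the board, y across. Bay centres: x = -64.5, -21.5, +21.5, +64.5 mm, y = 0, each a grey 30 mm square. Beads 3 mm wide, 2.4 mm high cross the board at x = 0, +-43, +-86 mm (40 mm clear per bay). Long edges open, no rim. Yaw varies.
- key_white: White half tile, 12 x 25 x 8 mm, glued at one end of the strip, 96.5 mm from the strip's centre; it marks the light end. At either end of the strip (+x or -x), from start to start. Origin: centre of its underside, on the board.
- key_black: Black half tile, 12 x 25 x 8 mm, glued at the other end of the strip, 96.5 mm from its centre; it marks the dark end. Origin: centre of its underside, on the board. Room fixture beyond the strip's right end: a wall shelf 0.45 m up (y under -0.35).
Things that resemble listed ones, but are neither listed nor needed, are in the scene too. There is more than one size of the tile_dark; the one meant has the size given above.

How it is judged:
By the outcome, as a careful person would: the job done as asked, in the order asked, and still so for the second after the job is handed in, with the robot touching nothing.
It also fails if it takes over 112 s, if anything falls off the work surface, if the arm or the gripper's body presses on something with over 40 N, if the wrist force passes 120 N, or if a joint passes its speed limit or range.

## Robot

A 6-joint arm with a two-finger parallel gripper is mounted at the origin on a cart in front of the work surface, level with it; the furniture and walls round the work are solid. World frame = base frame: x ahead of the robot, y to its left, z up, the work surface at z = 0. Lengths are in mm, angles in rad, forces in N, time in s.
With the tool pointing down it reaches from about 350 to 975 mm from the base axis. Payload 7.1 kg.
Tool frame: the origin (TCP) lies at the very end of the fingers, on their centre line; the grasp point (between the pads) lies ctrl.hold_point_z behind it (ctrl.hold_point_z is the distance from the TCP to the grasp point, in mm); z points along the fingers, y is the line along which they close (so a half turn about z gives the same grasp; the last joint's range is limited). The gripper opens to 88 mm and grips with 3 to 60 N. Pads are 20 mm wide; open, the fingers measure 115 mm over their backs; the gripper's body (75 mm by 178 mm) begins 61 mm behind the grasp point.
Start: joints at [1.212, 0.423, 1.63, -0, 1.089, -0.019], TCP at [208.279, 589.258, 222.675] pointing down, gripper open.
Joint ranges: [-3, 3], [-0.9, 2.11], [0.09, 2.58], [-1.31, 4.45], [0.11, 2.69], [-2.54, 2.54]. Speed limits (rad/s): [2.39, 2.39, 3.01, 3.14, 3.14, 3.14].

## Interface

Orientations are given as a rotation vector (axis times angle).
In Python, from workcell import ctrl gives the robot as it stands. The module is installed in compiled form; this text tells all that it offers.
- The arm moves only by the shell command python3 -m creep 'ROWS'. ROWS is JSON, a list of rows, each an object with "translation": the shift along the tool's x, y, z in mm, a list of three; "angular": the turn, a rotation vector about the tool's x, y, z in rad, a list of three; "jaw": the opening, from 0 (shut) to 1 (fully open). A call has exactly 8 rows; each row is the pose to reach, as a shift and turn from the pose commanded when the call began, along the tool's axes at that moment; what a row does not reach only later rows make up. A row lasts 1/8 s, in which the tool goes at most 62.5 mm and 10.7 degrees, less where a joint would pass 70% of its speed; a pose out of reach is approached as far as the arm can. A call with a gripper value outside its range is refused whole. The fingers move at their own pace and stop on an object; the grip force is fixed at half the most. Time passes only in rows, so rows that repeat a pose let the fingers close, or fill a call up. It gives the time, the measured TCP pose, the force, the opening and the grip force at its end, in the units of the state.
- ctrl.get_obs(): the state, without advancing time (a new reading comes with each control period).
- ctrl.get_image(name): name is "side" or "top" or "wrist"; returns the picture (420x560x3 uint8, red, green, blue); there is no depth.
- ctrl.camera_info(name): a dict with "camera_matrix" (3x3 intrinsics, pixels), "world_from_camera" (4x4, takes a point from camera to world coordinates). Camera axes: x right, y up, looking along -z (the intrinsics and any distortion apply to the point x, -y, -z); pixel columns grow to the right and rows downward; lengths in mm; the calibration is good to about 2 mm. A picture is of the moment at which its call begins: read the wrist's pose just before it. camera_info takes no time and is no camera call; for the wrist camera it gives the pose at the moment of the call.
- ctrl.close_job(): hands the job in; it is judged then, once.
Trained networks look in the newest picture that a camera, given by its name, has taken for a name from the list of things; names that differ only in an ending like _2 or _b are one class to them, and where a whole thing is asked for, a point or a joint stands for the part that bears it (a point fixed in the world has none). Each returns a list of dicts, best first, with "score" (0 to 1); they miss things now and then, are a little off and sometimes report something else, mostly with a low value. They report only what shows in the picture. A call takes as long as a camera call. They do not tell look-alikes from the thing itself.
- ctrl.look_for(camera, label): "rect" ([left, top, right, bottom] in pixels, round what is visible of it).
The state is a dict: "t": time; "qpos": joint angles; "qvel": joint speeds; "joint_torque": joint torques, N m; "ee_pos": TCP position; "orientation": TCP orientation; "ft_force": force on the tool from outside, world axes, zero at the start; "moment": the same for the moment, N m; "width": finger opening in mm; "grasp_force": force on a finger pad.
Only numpy, scipy, OpenCV 4.12 (cv2) and the standard library are available. Lean on these libraries where they do the work, as an engineer would, in place of code of your own. Each camera call takes 0.05 s, during which the arm holds its last target. There are 200 camera calls.

## Working session

There is one attempt and no reset: what is moved stays moved. The work goes in short steps, Python scripts to look and compute and a shell command to move; the robot and the scene stay as the last step left them, time stands still between calls to the robot, and variables do not carry over. Pictures are saved under pics/ and viewed, at most 14 in all, crops included, and the job is handed in when it is done.

```bash
mkdir -p pics; cat > h.py <<'E'
import numpy as np, cv2
from workcell import ctrl
from scipy.spatial.transform import Rotation as R
def snap(n,f):
    im=ctrl.get_image(n); cv2.imwrite('pics/'+f,im[:,:,::-1]); return im
def pix2w(n,uv,z,info=None):
    i=info or ctrl.camera_info(n); K=np.array(i['camera_matrix']);T=np.array(i['world_from_camera'])
    d=np.linalg.inv(K)@[uv[0],uv[1],1]; d=T[:3,:3]@[d[0],-d[1],-d[2]]; o=T[:3,3]
    return o+d*(z-o[2])/d[2]
E
python3 - <<'E'
from h import *
np.set_printoptions(suppress=True,precision=3)
o=ctrl.get_obs();print(o, ctrl.hold_point_z)
print({k:v for k,v in ctrl.camera_info('top').items()},ctrl.camera_info('wrist'))
snap('top','top0.png');
for l in ['tile_pale','tile_sky','tile_mid','tile_dark','strip','key_white','key_black']:
    for d in ctrl.look_for('top',l):
        r=d['rect'];c=((r[0]+r[2])/2,(r[1]+r[3])/2);print(l,round(d['score'],2),np.round(r),pix2w('top',c,20 if l[0]!='t' else 8).round(0))
E
```

```text
{'t': 0.0, 'qpos': array([ 1.212,  0.424,  1.631, -0.   ,  1.089, -0.019]), 'qvel': array([ 0.001,  0.001,  0.001,  0.   , -0.003, -0.001]), 'joint_torque': array([ -0.001, -54.462, -27.367,   0.064,   0.023,  -0.   ]), 'ee_pos': array([208.102, 588.765, 221.906]), 'orientation': array([-0.531, -3.096,  0.002]), 'ft_force': array([-0.239, -0.752,  0.28 ]), 'moment': array([-0.021,  0.016,  0.002]), 'grasp_force': 0.0, 'width': 87.58548063531096} 18.700000000000003
{'camera_matrix': array([[447.652,   0.   , 282.622],
       [  0.   , 447.652, 212.179],
       [  0.   ,   0.   ,   1.   ]]), 'world_from_camera': array([[ -0.02 ,   0.98 ,  -0.2  , 255.074],
       [ -1.   ,  -0.018,   0.011, -80.211],
       [  0.007,   0.2  ,   0.98 , 921.269],
       [  0.   ,   0.   ,   0.   ,   1.   ]])} {'camera_matrix': array([[340.755,   0.   , 279.493],
       [  0.   , 340.755, 211.821],
       [  0.   ,   0.   ,   1.   ]]), 'world_from_camera': array([[  0.332,  -0.909,  -0.252, 138.614],
       [  0.943,   0.319,   0.091, 613.466],
       [ -0.002,  -0.268,   0.963, 383.395],
       [  0.   ,   0.   ,   0.   ,   1.   ]])}
tile_sky 0.56 [294. 192. 305. 206.] [ 470. -126.    8.]
tile_mid 0.59 [334. 189. 348. 205.] [ 471. -214.    8.]
tile_dark 0.83 [149. 210. 167. 229.] [431. 168.   8.]
tile_dark 0.45 [318. 209. 329. 222.] [ 433. -175.    8.]
strip 0.89 [349. 163. 415. 264.] [ 433. -294.   20.]
key_white 0.75 [292. 194. 307. 207.] [ 463. -126.   20.]
key_black 0.62 [393. 163. 405. 171.] [ 531. -337.   20.]
```

```bash
python3 - <<'E'
from h import *
im=cv2.imread('pics/top0.png'); cv2.imwrite('pics/topc.png',cv2.resize(im[130:290,130:430],None,fx=2.6,fy=2.6,interpolation=cv2.INTER_CUBIC))
s=snap('side','side0.png')
E
```

```text
(no output)
```

View pics/topc.png

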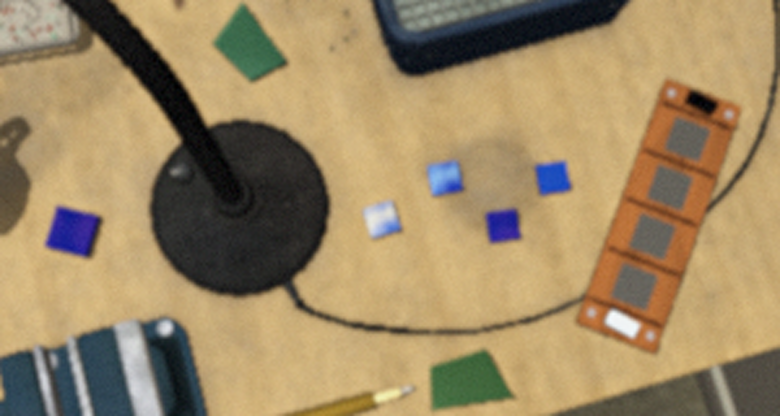

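View pics/side0.png

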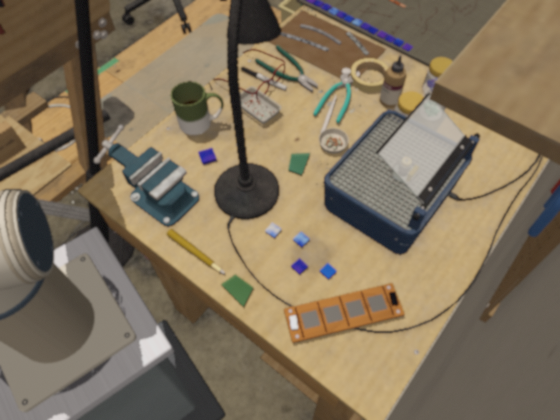

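The top crop shows, at 2.6x with offset (130,130): pale tile (382,219), sky (445,178), mid (553,178) and dark (503,225). The larger navy tile at (73,231) is a decoy. The strip's white end is at (622,323), the near end, and its black end is at (702,102), the far end. The side view agrees.

```bash
cat >> h.py <<'E'
E
python3 - <<'E'
from h import *
np.set_printoptions(suppress=True,precision=1)
i=ctrl.camera_info('top')
for n,c,z in [('pale',(382,219),8),('sky',(445,178),8),('mid',(553,178),8),('dark',(503,225),8),('white',(622,323),23),('black',(702,102),23),('b1',(634,286),15),('b2',(652,237),15),('b3',(670,187),15),('b4',(688,138),15)]:
    print(n,pix2w('top',(130+c[0]/2.6,130+c[1]/2.6),z,i))
def proj(n,p):
    i=ctrl.camera_info(n);K=np.array(i['camera_matrix']);T=np.array(i['world_from_camera'])
    c=T[:3,:3].T@(np.array(p)-T[:3,3]); q=K@[c[0],-c[1],-c[2]]; return q[:2]/q[2]
for z in (0,200,420): print(z,proj('top',(450,40,z)),proj('side',(450,40,z)))
im=cv2.imread('pics/top0.png');hsv=cv2.cvtColor(im,cv2.COLOR_BGR2HSV)
E
```

```text
pale [437.6 -78.5   8. ]
sky [ 470.3 -129.8    8. ]
mid [ 468.7 -217.     8. ]
dark [ 430.9 -175.1    8. ]
white [ 349.  -262.8   23. ]
black [ 525.8 -337.8   23. ]
b1 [ 378.8 -275.5   15. ]
b2 [ 417.6 -292.2   15. ]
b3 [ 457.9 -309.3   15. ]
b4 [ 498.2 -326.5   15. ]
0 [220.4 210.2] [246.  191.5]
200 [204.9 185.6] [238.2 130.4]
420 [174.6 137.4] [225.4  29.3]
```

View pics/top0.png

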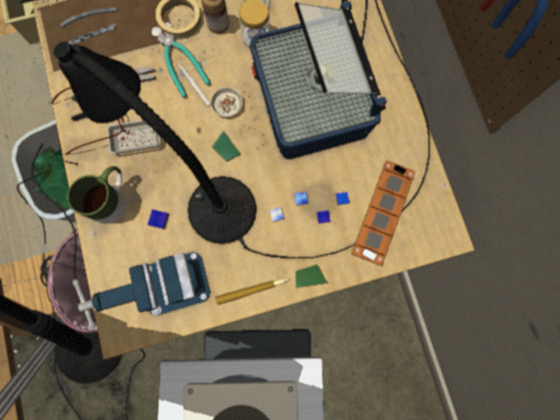

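Full top view: the lamp neck leans away towards +x/+y (head at about (95,75)), and nothing tall stands among the tiles. I'll raise the tool and swing in front of the lamp.

```bash
cat >> h.py <<'E'
def to(p,tw=0):
    o=ctrl.get_obs(); r=R.from_rotvec(o['orientation']); d=np.array(p)-o['ee_pos']
    return (r.inv().apply(d)).round(1)
def st():
    o=ctrl.get_obs();r=R.from_rotvec(o['orientation']).as_matrix()
    print('t',round(o['t'],2),'p',o['ee_pos'].round(1),'yaw_y',round(float(np.degrees(np.arctan2(r[1,1],r[0,1]))),1),'zt',r[:,2].round(3),'w',round(o['width'],1),'F',o['ft_force'].round(1),'q',o['qpos'].round(2))
E
python3 -m creep '[{"translation":[0,0,-60],"angular":[0,0,0],"jaw":0.45},{"translation":[-40,-60,-80],"angular":[0,0,0],"jaw":0.45},{"translation":[-75,-110,-80],"angular":[0,0,0],"jaw":0.45},{"translation":[-110,-162,-80],"angular":[0,0,0],"jaw":0.45},{"translation":[-145,-213,-80],"angular":[0,0,0],"jaw":0.45},{"translation":[-180,-265,-80],"angular":[0,0,0],"jaw":0.45},{"translation":[-215,-317,-80],"angular":[0,0,0],"jaw":0.45},{"translation":[-250,-368,-80],"angular":[0,0,0],"jaw":0.45}]'
python3 -c "
from h import *
st();print(to((350,20,300)),to((370,-170,210)))"
```

```text
t: 1.45
ee_pos: [318.9, 166.6, 303.0]
orientation: [0.53, 3.095, 0.001]
ft_force: [0.4, 0.5, 0.7]
width: 39.8
grasp_force: 0.0
t 1.45 p [318.9 166.6 303. ] yaw_y 70.6 zt [ 0.001  0.001 -1.   ] w 39.8 F [0.4 0.5 0.7] q [ 0.45 -0.1   2.07 -0.    1.17 -0.78]
[ -78. -128.    3.] [-160.  -300.6   92.9]
```

```bash

python3 -m creep '[{"translation":[-36,-50,0],"angular":[0,0,0],"jaw":0.45},{"translation":[-70,-100,0],"angular":[0,0,0],"jaw":0.45},{"translation":[-100,-155,5],"angular":[0,0,0],"jaw":0.45},{"translation":[-130,-205,25],"angular":[0,0,0],"jaw":0.45},{"translation":[-155,-255,50],"angular":[0,0,0],"jaw":0.45},{"translation":[-180,-300,80],"angular":[0,0,0],"jaw":0.45},{"translation":[-200,-300,100],"angular":[0,0,0],"jaw":0.45},{"translation":[-200,-300,100],"angular":[0,0,0],"jaw":0.45}]'
python3 - <<'E'
from h import *
st();import json
i=ctrl.camera_info('wrist');snap('wrist','w0.png')
np.save('w0.npy',[np.array(i['camera_matrix']),np.array(i['world_from_camera'])[:3,:3],],allow_pickle=True);np.save('w0T.npy',i['world_from_camera'])
for l in ['tile_pale','tile_sky','tile_mid','tile_dark','strip','key_white','key_black']:
    for d in ctrl.look_for('wrist',l):
        r=d['rect'];c=((r[0]+r[2])/2,(r[1]+r[3])/2);print(l,round(d['score'],2),np.round(r),pix2w('wrist',c,20 if l[0]!='t' else 8,i).round(1))
E
```

```text
t: 2.45
ee_pos: [407.1, -181.6, 201.6]
orientation: [-0.533, -3.093, -0.001]
ft_force: [-1.1, -0.3, 0.8]
width: 39.5
grasp_force: 0.0
t 2.45 p [ 407.1 -181.6  201.6] yaw_y 70.5 zt [-0.002  0.001 -1.   ] w 39.5 F [-1.1 -0.3  0.8] q [-0.45  0.19  2.03  0.    0.93 -1.68]
tile_pale 0.92 [368. 168. 400. 197.] [436.6 -75.3   8. ]
tile_sky 0.56 [333. 212. 361. 240.] [ 469.5 -125.5    8. ]
tile_sky 0.18 [156. 154. 224. 287.] [ 406.9 -284.7    8. ]
tile_mid 0.66 [258. 233. 284. 265.] [ 467.3 -212.7    8. ]
tile_mid 0.36 [281. 192. 310. 222.] [ 430.9 -171.6    8. ]
tile_dark 0.89 [280. 193. 310. 222.] [ 431.2 -172.7    8. ]
strip 0.59 [156. 153. 222. 288.] [ 404.  -281.2   20. ]
key_white 0.8 [173. 156. 204. 170.] [ 348.5 -258.3   20. ]
```

View pics/w0.png

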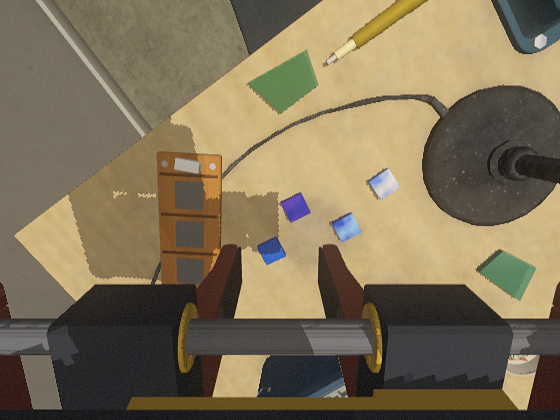

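The wrist view shows pale at (384,183), sky (347,227), mid (271,250), dark (295,207), and the strip with its white key at (187,165) and grey bays near (190,195) and (190,235). I'll segment these for positions and yaws.

```bash
cat >> h.py <<'E'
def quad(im,info,box,mask,z,name):
    x0,y0,x1,y1=box; m=np.zeros(mask.shape,np.uint8); m[y0:y1,x0:x1]=mask[y0:y1,x0:x1]
    m=cv2.morphologyEx(m.astype(np.uint8)*255,cv2.MORPH_CLOSE,np.ones((3,3)))
    cs,_=cv2.findContours(m,cv2.RETR_EXTERNAL,cv2.CHAIN_APPROX_NONE)
    if not cs: print(name,'none');return
    c=max(cs,key=cv2.contourArea)[:,0,:]
    w=np.array([pix2w('wrist',p,z,info)[:2] for p in c],np.float32)
    (cx,cy),(a,b),t=cv2.minAreaRect(w); t=(t+45)%90-45
    print(name,'c',round(cx,1),round(cy,1),'size',round(a,1),round(b,1),'yaw',round(t,1));return cx,cy,t
def seg(im):
    h=cv2.cvtColor(im,cv2.COLOR_RGB2HSV).astype(int); H,S,V=h[...,0],h[...,1],h[...,2]; r,g,b=[im[...,k].astype(int) for k in range(3)]
    blue=(b>r+8)&(b>95)
    grey=(abs(r-b)<18)&(abs(r-g)<12)&(V>50)&(V<135)
    return blue,grey
E
cat > m.py <<'E'
from h import *
im=cv2.imread('pics/w0.png')[:,:,::-1];K,_=np.load('w0.npy',allow_pickle=True);i={'camera_matrix':K,'world_from_camera':np.load('w0T.npy')}
for n,(u,v) in dict(pale=(384,183),sky=(347,227),mid=(271,250),dark=(295,207),b1=(190,195),b2=(190,235)).items(): print(n,im[v,u],im[v-5,u+5])
bl,gr=seg(im)
for n,b in dict(pale=(362,163,406,202),sky=(326,206,367,246),mid=(252,228,290,270),dark=(274,188,316,227)).items(): quad(im,i,b,bl,5,n)
quad(im,i,(172,180,208,212),gr,15,'b1');quad(im,i,(172,218,208,252),gr,15,'b2')
E
python3 m.py
```

```text
pale [206 204 207] [218 215 209]
sky [143 174 215] [158 189 223]
mid [ 53  73 126] [ 62  75 128]
dark [ 87  73 173] [ 83  76 175]
b1 [86 77 69] [88 82 69]
b2 [83 78 69] [87 77 73]
pale c 432.3 -77.6 size 12.6 23.2 yaw 14.0
sky c 471.5 -126.7 size 26.8 24.5 yaw 8.8
mid c 471.1 -214.0 size 24.9 25.7 yaw 8.4
dark c 432.2 -172.4 size 24.6 24.6 yaw 7.8
b1 c 379.5 -273.0 size 28.5 28.3 yaw -22.9
b2 c 419.1 -289.7 size 28.3 28.5 yaw -22.9
```

```bash

python3 -m creep '[{"translation":[-8,6,50],"angular":[0,0,-0.16],"jaw":0.45},{"translation":[-16,12,100],"angular":[0,0,-0.32],"jaw":0.45},{"translation":[-20,17,150],"angular":[0,0,-0.48],"jaw":0.45},{"translation":[-20,17,150],"angular":[0,0,-0.48],"jaw":0.45},{"translation":[-20,17,150],"angular":[0,0,-0.48],"jaw":0.45},{"translation":[-20,17,150],"angular":[0,0,-0.48],"jaw":0.45},{"translation":[-20,17,150],"angular":[0,0,-0.48],"jaw":0.45},{"translation":[-20,17,150],"angular":[0,0,-0.48],"jaw":0.45}]'
cat >> h.py <<'E'
def look(f):
    i=ctrl.camera_info('wrist');im=snap('wrist',f);return im,i
E
python3 - <<'E'
from h import *
st();im,i=look('w1.png');bl,gr=seg(im)
quad(im,i,(0,0,560,240),bl,5,'dark?')
for d in ctrl.look_for('wrist','tile_dark')[:3]:
    r=d['rect'];print(np.round(r),d['score'],pix2w('wrist',((r[0]+r[2])/2,(r[1]+r[3])/2),5,i).round(1))
print(to((432,-172.4,3)))
E
```

```text
t: 3.85
ee_pos: [432.4, -172.1, 53.7]
orientation: [-0.219, 3.132, -0.001]
ft_force: [-0.6, -0.4, -0.7]
width: 40.0
grasp_force: 0.0
t 3.85 p [ 432.4 -172.1   53.7] yaw_y 98.0 zt [ 0.002 -0.001 -1.   ] w 40.0 F [-0.6 -0.4 -0.7] q [-0.4   0.48  2.07  0.    0.58 -2.11]
dark? c 427.8 -172.6 size 15.7 24.2 yaw 8.1
[261. 214. 298. 252.] 0.87 [ 431.3 -172.     5. ]
[ 0.2 -0.4 50.2]
```

View pics/w1.png

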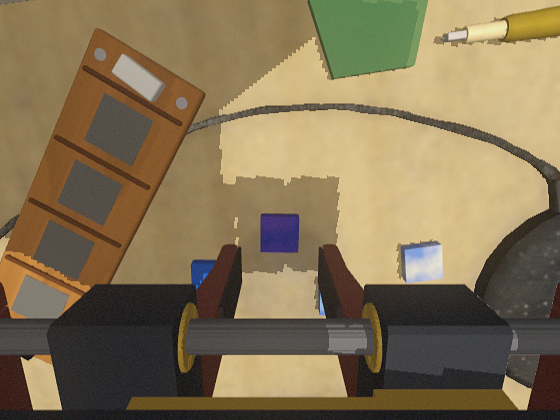

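```bash

python3 -m creep '[{"translation":[0.5,0,30],"angular":[0,0,0],"jaw":0.45},{"translation":[0.5,0,48],"angular":[0,0,0],"jaw":0.45},{"translation":[0.5,0,51],"angular":[0,0,0],"jaw":0.45},{"translation":[0.5,0,51],"angular":[0,0,0],"jaw":0.45},{"translation":[0.5,0,51],"angular":[0,0,0],"jaw":0},{"translation":[0.5,0,51],"angular":[0,0,0],"jaw":0},{"translation":[0.5,0,51],"angular":[0,0,0],"jaw":0},{"translation":[0.5,0,51],"angular":[0,0,0],"jaw":0}]'
python3 -c "
from h import *
st();print(ctrl.get_obs()['grasp_force'],to((498.3,-323.1,50)))"
```

```text
t: 4.95
ee_pos: [431.9, -172.0, 2.3]
orientation: [-0.22, 3.133, -0.001]
ft_force: [-0.5, 0.3, 7.0]
width: 24.3
grasp_force: 30.0
t 4.95 p [ 431.9 -172.     2.3] yaw_y 98.0 zt [ 0.001 -0.    -1.   ] w 24.3 F [-0.5  0.3  7. ] q [-0.4   0.59  2.08  0.    0.47 -2.12]
29.998397827148438 [ -44.7 -158.9  -47.6]
```

```bash

python3 -m creep '[{"translation":[0,0,-45],"angular":[0,0,0],"jaw":0},{"translation":[-8,-50,-48],"angular":[0,0,0.1],"jaw":0},{"translation":[-20,-95,-48],"angular":[0,0,0.26],"jaw":0},{"translation":[-35,-130,-48],"angular":[0,0,0.42],"jaw":0},{"translation":[-44.5,-159,-48],"angular":[0,0,0.54],"jaw":0},{"translation":[-44.5,-159,-48],"angular":[0,0,0.54],"jaw":0},{"translation":[-44.5,-159,-48],"angular":[0,0,0.54],"jaw":0},{"translation":[-44.5,-159,-48],"angular":[0,0,0.54],"jaw":0}]'
cat > s.py <<'E'
from h import *
import sys
st();im,i=look(sys.argv[1]);bl,gr=seg(im)
def proj(p):
    K=np.array(i['camera_matrix']);T=np.array(i['world_from_camera']);c=T[:3,:3].T@(np.array(p)-T[:3,3]); q=K@[c[0],-c[1],-c[2]]; return q[:2]/q[2]
for k in range(4):
    p=(379.5+39.6*k,-273-16.7*k,15);u,v=proj(p).round().astype(int);s=24
    if s<v<290 and s<u<560-s: quad(im,i,(u-s,v-s,u+s,v+s),gr,15,'b%d'%(k+1))
E
python3 s.py w2.png
```

```text
t: 5.95
ee_pos: [496.9, -321.8, 49.5]
orientation: [-0.621, -3.078, -0.001]
ft_force: [0.3, 0.3, -0.6]
width: 24.4
grasp_force: 30.0
t 5.95 p [ 496.9 -321.8   49.5] yaw_y 67.2 zt [-0.001  0.001 -1.   ] w 24.4 F [ 0.3  0.3 -0.6] q [-0.59  0.62  1.79  0.    0.73 -1.77]
b2 c 403.7 -296.9 size 0.5 2.0 yaw -23.8
b3 none
b4 c 491.5 -320.3 size 28.8 13.5 yaw -22.7
```

View pics/w2.png

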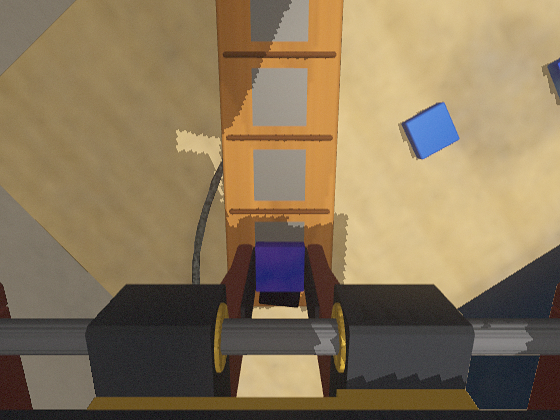

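The dark tile is held over the fourth bay, and the strip is vertical in view with bays at (280,98) and (280,175). They are brighter here, so I'll relax the grey threshold.

```bash
sed -i 's/(abs(r-b)<18)&(abs(r-g)<12)&(V>50)&(V<135)/(abs(r-b)<24)\&(abs(r-g)<16)\&(V>50)\&(V<190)/' h.py
python3 - <<'E'
from h import *
im=cv2.imread('pics/w2.png')[:,:,::-1].copy();print(im[175,280],im[98,290],im[260,280]);bl,gr=seg(im);i=ctrl.camera_info('wrist')
quad(im,i,(243,63,320,132),gr,15,'b2');quad(im,i,(243,142,320,206),gr,15,'b3')
b=bl.copy();quad(im,i,(240,236,320,300),bl,52,'held')
print(to((498.3,-323.1,17.5)))
E
```

```text
[148 140 128] [160 155 140] [ 64  52 118]
b2 c 419.2 -289.7 size 29.5 28.5 yaw -22.7
b3 c 458.7 -306.3 size 29.5 28.6 yaw -22.7
held c 497.6 -322.2 size 24.5 24.9 yaw -22.4
[-1.6 -0.6 32.1]
```

```bash

python3 -m creep '[{"translation":[-1.5,-0.5,15],"angular":[0,0,0],"jaw":0},{"translation":[-1.5,-0.5,28],"angular":[0,0,0],"jaw":0},{"translation":[-1.5,-0.5,32],"angular":[0,0,0],"jaw":0},{"translation":[-1.5,-0.5,32],"angular":[0,0,0],"jaw":0},{"translation":[-1.5,-0.5,32],"angular":[0,0,0],"jaw":0.45},{"translation":[-1.5,-0.5,32],"angular":[0,0,0],"jaw":0.45},{"translation":[-1.5,-0.5,32],"angular":[0,0,0],"jaw":0.45},{"translation":[-1.5,-0.5,10],"angular":[0,0,0],"jaw":0.45}]'
python3 -c "
from h import *
st();print(to((470.5,-213.5,55)))"
```

```text
t: 7.0
ee_pos: [497.7, -323.3, 38.4]
orientation: [-0.623, -3.076, -0.002]
ft_force: [0.4, -0.6, 0.7]
width: 39.5
grasp_force: 0.0
t 7.0 p [ 497.7 -323.3   38.4] yaw_y 67.1 zt [-0.003  0.002 -1.   ] w 39.5 F [ 0.4 -0.6  0.7] q [-0.6   0.64  1.79 -0.    0.72 -1.77]
[ 67.9  90.6 -16.3]
```

```bash

python3 -m creep '[{"translation":[0,0,-17],"angular":[0,0,0],"jaw":0.45},{"translation":[25,35,-17],"angular":[0,0,-0.15],"jaw":0.45},{"translation":[50,65,-17],"angular":[0,0,-0.3],"jaw":0.45},{"translation":[67.5,90.5,-17],"angular":[0,0,-0.45],"jaw":0.45},{"translation":[67.5,90.5,-17],"angular":[0,0,-0.546],"jaw":0.45},{"translation":[67.5,90.5,-17],"angular":[0,0,-0.546],"jaw":0.45},{"translation":[67.5,90.5,-17],"angular":[0,0,-0.546],"jaw":0.45},{"translation":[67.5,90.5,-17],"angular":[0,0,-0.546],"jaw":0.45}]'
cat > t.py <<'E'
from h import *
import sys
st();im,i=look(sys.argv[1])
for d in ctrl.look_for('wrist',sys.argv[2])[:3]:
    r=d['rect'];print(np.round(r),round(d['score'],2),pix2w('wrist',((r[0]+r[2])/2,(r[1]+r[3])/2),5,i).round(1))
bl,gr=seg(im);quad(im,i,(244,195,316,275),bl,5,'blue')
h=im[233-40:275,230:330];cv2.imwrite('pics/c_'+sys.argv[1],h[:,:,::-1])
E
python3 t.py w3.png tile_mid; python3 -c "
import cv2,numpy as np
im=cv2.imread('pics/w3.png')[:,:,::-1];print(im[225:260:5,280],im[235,250:312:5])"
```

```text
t: 8.0
ee_pos: [472.1, -214.9, 56.7]
orientation: [-0.227, 3.133, -0.0]
ft_force: [1.0, -0.3, 1.2]
width: 39.8
grasp_force: 0.0
t 8.0 p [ 472.1 -214.9   56.7] yaw_y 98.3 zt [ 0. -0. -1.] w 39.8 F [ 1.  -0.3  1.2] q [-0.45  0.53  1.96  0.    0.65 -2.17]
[263. 209. 300. 249.] 0.76 [ 469.2 -213.8    5. ]
blue c 470.4 -214.3 size 25.7 24.7 yaw 8.4
[[ 51  73 137]
 [ 43  72 135]
 [ 48  74 135]
 [ 48  72 135]
 [ 44  70 134]
 [147 126  88]
 [150 128  93]] [[153 131  92]
 [150 128  90]
 [150 127  87]
 [ 44  73 134]
 [ 54  78 136]
 [ 50  75 136]
 [ 48  74 135]
 [ 49  74 136]
 [ 50  71 134]
 [ 49  72 133]
 [136 117  77]
 [131 115  87]
 [132 114  87]]
```

```bash

python3 -m creep '[{"translation":[1.8,1,30],"angular":[0,0,0],"jaw":0.45},{"translation":[1.8,1,50],"angular":[0,0,0],"jaw":0.45},{"translation":[1.8,1,54],"angular":[0,0,0],"jaw":0.45},{"translation":[1.8,1,54],"angular":[0,0,0],"jaw":0.45},{"translation":[1.8,1,54],"angular":[0,0,0],"jaw":0},{"translation":[1.8,1,54],"angular":[0,0,0],"jaw":0},{"translation":[1.8,1,54],"angular":[0,0,0],"jaw":0},{"translation":[1.8,1,54],"angular":[0,0,0],"jaw":0}]'
python3 -c "
from h import *
st();print(to((458.7,-306.3,50)))"
```

```text
t: 9.1
ee_pos: [470.5, -214.0, 3.4]
orientation: [-0.229, 3.132, -0.001]
ft_force: [-1.1, 0.9, 6.9]
width: 24.3
grasp_force: 30.0
t 9.1 p [ 470.5 -214.     3.4] yaw_y 98.4 zt [ 0.001 -0.001 -1.   ] w 24.3 F [-1.1  0.9  6.9] q [-0.45  0.63  1.97 -0.    0.54 -2.17]
[ 25.1 -89.6 -46.6]
```

```bash

python3 -m creep '[{"translation":[0,0,-45],"angular":[0,0,0],"jaw":0},{"translation":[8,-35,-47],"angular":[0,0,0.15],"jaw":0},{"translation":[16,-65,-47],"angular":[0,0,0.3],"jaw":0},{"translation":[25,-89.5,-47],"angular":[0,0,0.45],"jaw":0},{"translation":[25,-89.5,-47],"angular":[0,0,0.545],"jaw":0},{"translation":[25,-89.5,-47],"angular":[0,0,0.545],"jaw":0},{"translation":[25,-89.5,-47],"angular":[0,0,0.545],"jaw":0},{"translation":[25,-89.5,-47],"angular":[0,0,0.545],"jaw":0}]'
python3 - <<'E'
from h import *
st();im,i=look('w4.png');bl,gr=seg(im)
quad(im,i,(240,232,320,310),bl,51,'held');quad(im,i,(243,63,320,132),gr,15,'b1');quad(im,i,(243,142,320,206),gr,15,'b2')
print(to((458.7,-306.3,18.3)))
E
```

```text
t: 10.1
ee_pos: [458.4, -305.5, 49.7]
orientation: [-0.62, -3.08, -0.0]
ft_force: [0.3, 0.6, 0.1]
width: 24.6
grasp_force: 30.0
t 10.1 p [ 458.4 -305.5   49.7] yaw_y 67.2 zt [-0.  0. -1.] w 24.6 F [0.3 0.6 0.1] q [-0.61  0.57  1.89 -0.    0.68 -1.78]
held c 463.3 -307.7 size 24.5 37.9 yaw -22.9
b1 c 379.3 -272.9 size 29.5 28.9 yaw -22.7
b2 c 419.0 -289.5 size 29.5 28.5 yaw -22.6
[-0.5 -0.5 31.4]
```

View pics/w4.png

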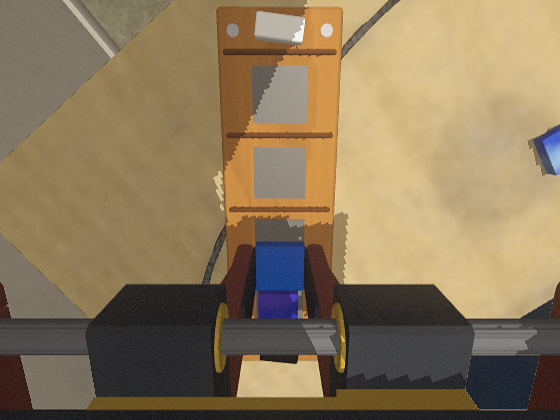

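The mid tile is held at (280,266) over the third bay, with the dark tile lying in the fourth behind it. I'll lower and release.

```bash

python3 -m creep '[{"translation":[-0.5,-0.5,15],"angular":[0,0,0],"jaw":0},{"translation":[-0.5,-0.5,28],"angular":[0,0,0],"jaw":0},{"translation":[-0.5,-0.5,31.8],"angular":[0,0,0],"jaw":0},{"translation":[-0.5,-0.5,31.8],"angular":[0,0,0],"jaw":0},{"translation":[-0.5,-0.5,31.8],"angular":[0,0,0],"jaw":0.45},{"translation":[-0.5,-0.5,31.8],"angular":[0,0,0],"jaw":0.45},{"translation":[-0.5,-0.5,31.8],"angular":[0,0,0],"jaw":0.45},{"translation":[-0.5,-0.5,10],"angular":[0,0,0],"jaw":0.45}]'
python3 -c "
from h import *
st();print(to((470.8,-126.5,55)))"
```

```text
t: 11.15
ee_pos: [457.6, -305.9, 38.7]
orientation: [-0.622, -3.077, -0.002]
ft_force: [1.1, 0.1, 0.7]
width: 39.4
grasp_force: 0.0
t 11.15 p [ 457.6 -305.9   38.7] yaw_y 67.2 zt [-0.002  0.002 -1.   ] w 39.4 F [1.1 0.1 0.7] q [-0.61  0.59  1.89 -0.    0.66 -1.78]
[ 57.5 170.5 -16. ]
```

```bash

python3 -m creep '[{"translation":[0,0,-16],"angular":[0,0,0],"jaw":0.45},{"translation":[18,50,-16],"angular":[0,0,-0.13],"jaw":0.45},{"translation":[34,100,-16],"angular":[0,0,-0.28],"jaw":0.45},{"translation":[47,140,-16],"angular":[0,0,-0.42],"jaw":0.45},{"translation":[57.5,170.5,-16],"angular":[0,0,-0.55],"jaw":0.45},{"translation":[57.5,170.5,-16],"angular":[0,0,-0.55],"jaw":0.45},{"translation":[57.5,170.5,-16],"angular":[0,0,-0.55],"jaw":0.45},{"translation":[57.5,170.5,-16],"angular":[0,0,-0.55],"jaw":0.45}]'
python3 t.py w5.png tile_sky
```

```text
t: 12.15
ee_pos: [472.0, -128.2, 55.8]
orientation: [-0.233, 3.132, -0.0]
ft_force: [0.5, 0.2, 0.0]
width: 39.5
grasp_force: 0.0
t 12.15 p [ 472.  -128.2   55.8] yaw_y 98.5 zt [ 0.001 -0.    -1.   ] w 39.5 F [0.5 0.2 0. ] q [-0.29  0.5   2.02 -0.    0.62 -2.01]
[263. 213. 304. 252.] 0.97 [ 470.8 -125.8    5. ]
blue c 471.7 -126.8 size 26.4 24.5 yaw 9.6
```

View pics/w5.png

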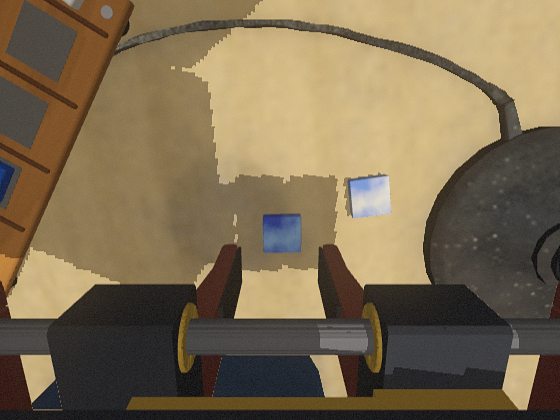

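The sky tile sits between the fingers at (282,233), and the pale tile at (369,196) is clear of them.

```bash

python3 -m creep '[{"translation":[1,1.8,30],"angular":[0,0,0],"jaw":0.45},{"translation":[1,1.8,50],"angular":[0,0,0],"jaw":0.45},{"translation":[1,1.8,53],"angular":[0,0,0],"jaw":0.45},{"translation":[1,1.8,53],"angular":[0,0,0],"jaw":0.45},{"translation":[1,1.8,53],"angular":[0,0,0],"jaw":0},{"translation":[1,1.8,53],"angular":[0,0,0],"jaw":0},{"translation":[1,1.8,53],"angular":[0,0,0],"jaw":0},{"translation":[1,1.8,53],"angular":[0,0,0],"jaw":0}]'
python3 -c "
from h import *
st();print(to((419.1,-289.6,50)))"
```

```text
t: 13.25
ee_pos: [471.1, -125.7, 3.3]
orientation: [-0.237, 3.131, -0.001]
ft_force: [-0.9, -0.5, 6.4]
width: 23.9
grasp_force: 30.0
t 13.25 p [ 471.1 -125.7    3.3] yaw_y 98.7 zt [ 0.001 -0.    -1.   ] w 23.9 F [-0.9 -0.5  6.4] q [-0.29  0.61  2.03 -0.    0.5  -2.01]
[  76.  -154.2  -46.7]
```

```bash

python3 -m creep '[{"translation":[0,0,-45],"angular":[0,0,0],"jaw":0},{"translation":[22,-45,-47],"angular":[0,0,0.13],"jaw":0},{"translation":[45,-90,-47],"angular":[0,0,0.28],"jaw":0},{"translation":[64,-130,-47],"angular":[0,0,0.42],"jaw":0},{"translation":[76,-154,-47],"angular":[0,0,0.548],"jaw":0},{"translation":[76,-154,-47],"angular":[0,0,0.548],"jaw":0},{"translation":[76,-154,-47],"angular":[0,0,0.548],"jaw":0},{"translation":[76,-154,-47],"angular":[0,0,0.548],"jaw":0}]'
python3 -c "
from h import *
st();im,i=look('w6.png');bl,gr=seg(im)
quad(im,i,(240,232,320,292),bl,51,'held');quad(im,i,(243,142,320,206),gr,15,'b1')
print(to((419.1,-289.6,18)))"
```

```text
t: 14.25
ee_pos: [418.8, -288.1, 49.6]
orientation: [-0.615, -3.08, -0.0]
ft_force: [1.4, -0.5, 0.4]
width: 24.0
grasp_force: 30.0
t 14.25 p [ 418.8 -288.1   49.6] yaw_y 67.4 zt [-0.  0. -1.] w 24.0 F [ 1.4 -0.5  0.4] q [-0.63  0.53  1.98  0.    0.63 -1.8 ]
held c 419.3 -288.4 size 24.7 26.1 yaw -22.5
b1 c 379.4 -272.6 size 29.5 28.9 yaw -23.7
[-0.8 -1.2 31.6]
```

```bash

python3 -m creep '[{"translation":[-0.5,-1.2,15],"angular":[0,0,0],"jaw":0},{"translation":[-0.5,-1.2,28],"angular":[0,0,0],"jaw":0},{"translation":[-0.5,-1.2,31.6],"angular":[0,0,0],"jaw":0},{"translation":[-0.5,-1.2,31.6],"angular":[0,0,0],"jaw":0},{"translation":[-0.5,-1.2,31.6],"angular":[0,0,0],"jaw":0.45},{"translation":[-0.5,-1.2,31.6],"angular":[0,0,0],"jaw":0.45},{"translation":[-0.5,-1.2,31.6],"angular":[0,0,0],"jaw":0.45},{"translation":[-0.5,-1.2,10],"angular":[0,0,0],"jaw":0.45}]'
python3 - <<'E'
from h import *
st();print(to((436.8,-76.5,55)))
im=cv2.imread('pics/w5.png')[:,:,::-1];h=cv2.cvtColor(im.copy(),cv2.COLOR_RGB2HSV)
print(im[196,335:405:5].tolist())
E
```

```text
t: 15.3
ee_pos: [417.6, -289.8, 38.7]
orientation: [-0.619, -3.077, -0.002]
ft_force: [0.6, -0.5, 0.8]
width: 39.1
grasp_force: 0.0
t 15.3 p [ 417.6 -289.8   38.7] yaw_y 67.3 zt [-0.003  0.002 -1.   ] w 39.1 F [ 0.6 -0.5  0.8] q [-0.63  0.55  1.98 -0.    0.61 -1.8 ]
[ 64.8 204.2 -16. ]
[[148, 126, 89], [217, 191, 142], [149, 128, 91], [90, 89, 97], [194, 196, 206], [202, 203, 206], [199, 198, 207], [207, 204, 207], [211, 210, 209], [223, 219, 207], [224, 220, 207], [214, 195, 153], [211, 185, 133], [212, 186, 131]]
```

```bash
sed -i "s/blue=(b>r+8)&(b>95)/blue=((b>r+8)\&(b>95))|((b>r-25)\&(b>165))/" h.py
python3 m.py | grep pale; python3 - <<'E'
from h import *
im=cv2.imread('pics/w0.png');cv2.imwrite('pics/lampc.png',cv2.resize(im[60:270,350:560],None,fx=2.5,fy=2.5))
K,_=np.load('w0.npy',allow_pickle=True);T=np.load('w0T.npy');print(T[:3,3].round())
for z in (0,60,120,200):
    c=T[:3,:3].T@(np.array([450,40,z])-T[:3,3]); q=np.array(K)@[c[0],-c[1],-c[2]];print(z,((q[:2]/q[2]-[350,60])*2.5).round(),(2.5*340/-c[2]).round(2))
E
```

```text
pale [206 204 207] [218 215 209]
pale c 438.4 -74.9 size 26.1 24.8 yaw 16.5
[ 338. -157.  363.]
0 [351. 243.] 2.36
60 [452. 262.] 2.81
120 [600. 290.] 3.47
200 [956. 356.] 5.06
```

View pics/lampc.png

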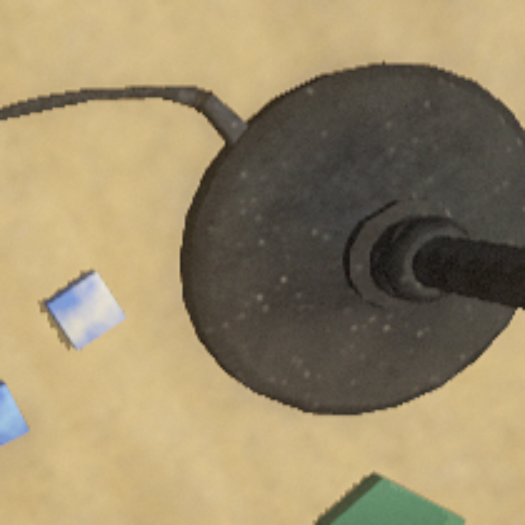

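The crop shows a post about 20 mm across with its collar at about (400,255), matching the stated (450,40). The gripper body should clear it by about 9 to 10 mm.

```bash

python3 -m creep '[{"translation":[0,0,-16],"angular":[0,0,0],"jaw":0.45},{"translation":[18,50,-16],"angular":[0,0,-0.13],"jaw":0.45},{"translation":[34,100,-16],"angular":[0,0,-0.28],"jaw":0.45},{"translation":[47,150,-16],"angular":[0,0,-0.45],"jaw":0.45},{"translation":[57,185,-16],"angular":[0,0,-0.6],"jaw":0.45},{"translation":[64,203,-16],"angular":[0,0,-0.65],"jaw":0.45},{"translation":[64,203,-16],"angular":[0,0,-0.65],"jaw":0.45},{"translation":[64,203,-16],"angular":[0,0,-0.65],"jaw":0.45}]'
python3 t.py w7.png tile_pale
```

```text
t: 16.3
ee_pos: [438.3, -79.1, 55.9]
orientation: [-0.395, 3.116, -0.0]
ft_force: [-0.3, -1.0, 0.0]
width: 39.7
grasp_force: 0.0
t 16.3 p [438.3 -79.1  55.9] yaw_y 104.4 zt [ 0.001 -0.    -1.   ] w 39.7 F [-0.3 -1.   0. ] q [-0.21  0.46  2.11 -0.    0.56 -2.03]
[263. 215. 304. 255.] 0.91 [438.6 -76.2   5. ]
blue c 432.3 -77.4 size 13.0 23.5 yaw 14.6
```

View pics/w7.png

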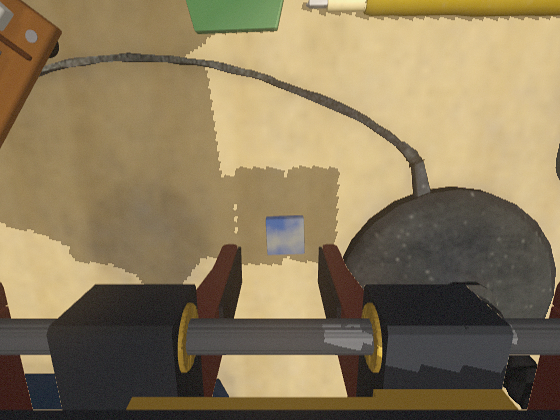

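The pale tile sits between the fingers at (285,235), and the lamp base at (450,260) is clear of the right finger.

```bash

python3 -m creep '[{"translation":[-0.2,2.5,30],"angular":[0,0,0],"jaw":0.45},{"translation":[-0.2,2.5,50],"angular":[0,0,0],"jaw":0.45},{"translation":[-0.2,2.5,53],"angular":[0,0,0],"jaw":0.45},{"translation":[-0.2,2.5,53],"angular":[0,0,0],"jaw":0.45},{"translation":[-0.2,2.5,53],"angular":[0,0,0],"jaw":0},{"translation":[-0.2,2.5,53],"angular":[0,0,0],"jaw":0},{"translation":[-0.2,2.5,53],"angular":[0,0,0],"jaw":0},{"translation":[-0.2,2.5,53],"angular":[0,0,0],"jaw":0}]'
python3 -c "
from h import *
st();print(to((379.4,-272.9,50)))"
```

```text
t: 17.4
ee_pos: [438.1, -76.2, 3.3]
orientation: [-0.397, 3.115, -0.001]
ft_force: [-0.8, -1.0, 7.2]
width: 24.6
grasp_force: 30.0
t 17.4 p [438.1 -76.2   3.3] yaw_y 104.5 zt [ 0.001 -0.    -1.   ] w 24.6 F [-0.8 -1.   7.2] q [-0.2   0.58  2.12 -0.    0.44 -2.02]
[ 106.1 -175.7  -46.7]
```

```bash

python3 -m creep '[{"translation":[0,0,-45],"angular":[0,0,0],"jaw":0},{"translation":[25,-45,-47],"angular":[0,0,0.13],"jaw":0},{"translation":[50,-88,-47],"angular":[0,0,0.28],"jaw":0},{"translation":[76,-130,-47],"angular":[0,0,0.42],"jaw":0},{"translation":[96,-165,-47],"angular":[0,0,0.56],"jaw":0},{"translation":[106,-176,-47],"angular":[0,0,0.651],"jaw":0},{"translation":[106,-176,-47],"angular":[0,0,0.651],"jaw":0},{"translation":[106,-176,-47],"angular":[0,0,0.651],"jaw":0}]'
python3 -c "
from h import *
st();im,i=look('w8.png');bl,gr=seg(im)
quad(im,i,(240,232,320,292),bl,51,'held')
print(to((379.4,-272.9,18)))"
```

```text
t: 18.4
ee_pos: [379.1, -272.4, 49.7]
orientation: [-0.618, -3.08, -0.0]
ft_force: [-0.3, 0.9, 0.4]
width: 23.7
grasp_force: 30.0
t 18.4 p [ 379.1 -272.4   49.7] yaw_y 67.3 zt [-0.  0. -1.] w 23.7 F [-0.3  0.9  0.4] q [-0.65  0.49  2.07  0.    0.58 -1.82]
held c 373.5 -270.5 size 24.1 14.2 yaw -22.6
[-0.4 -0.5 31.7]
```

View pics/w8.png

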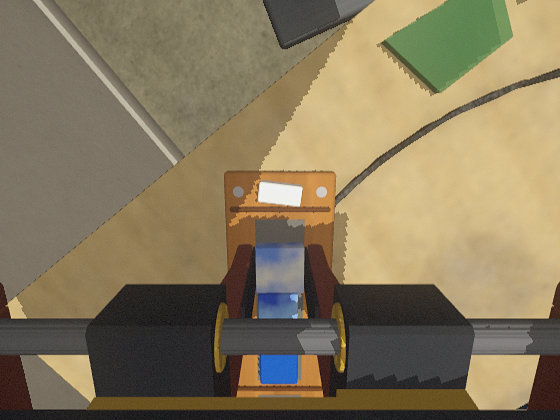

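The pale tile is held square at (280,268) over the first bay, next to the white key. I'll lower, release and back off upwards.

```bash

python3 -m creep '[{"translation":[-0.4,-0.5,15],"angular":[0,0,0],"jaw":0},{"translation":[-0.4,-0.5,28],"angular":[0,0,0],"jaw":0},{"translation":[-0.4,-0.5,31.6],"angular":[0,0,0],"jaw":0},{"translation":[-0.4,-0.5,31.6],"angular":[0,0,0],"jaw":0},{"translation":[-0.4,-0.5,31.6],"angular":[0,0,0],"jaw":0.45},{"translation":[-0.4,-0.5,31.6],"angular":[0,0,0],"jaw":0.45},{"translation":[-0.4,-0.5,31.6],"angular":[0,0,0],"jaw":0.45},{"translation":[-0.4,-0.5,5],"angular":[0,0,0],"jaw":0.45}]'
python3 -m creep '[{"translation":[-0.4,40,-50],"angular":[0,0,0],"jaw":0.45},{"translation":[0,80,-90],"angular":[0,0,0],"jaw":0.45},{"translation":[0,120,-130],"angular":[0,0,0],"jaw":0.45},{"translation":[0,120,-160],"angular":[0,0,0],"jaw":0.45},{"translation":[0,120,-160],"angular":[0,0,0],"jaw":0.45},{"translation":[0,120,-160],"angular":[0,0,0],"jaw":0.45},{"translation":[0,120,-160],"angular":[0,0,0],"jaw":0.45},{"translation":[0,120,-160],"angular":[0,0,0],"jaw":0.45}]'
python3 -c "
from h import *
st();im,i=look('w9.png');bl,gr=seg(im)
top=snap('top','top9.png')
a=cv2.resize(im[:,:300],None,fx=1.4,fy=1.4);b=cv2.resize(top[150:280,340:425],None,fx=4,fy=4)
c=np.zeros((588,770,3),np.uint8);c[:,:420]=a;c[:520,425:765]=b;cv2.imwrite('pics/fin.png',c[:,:,::-1])"
```

```text
t: 19.45
ee_pos: [378.2, -272.8, 43.8]
orientation: [-0.62, -3.077, -0.002]
ft_force: [-0.2, -0.3, -0.4]
width: 39.4
grasp_force: 0.0
t: 20.45
ee_pos: [425.1, -163.1, 203.7]
orientation: [-0.621, -3.078, -0.001]
ft_force: [-0.4, -0.1, -0.1]
width: 39.1
grasp_force: 0.0
t 20.45 p [ 425.1 -163.1  203.7] yaw_y 67.2 zt [-0.002  0.001 -1.   ] w 39.1 F [-0.4 -0.1 -0.1] q [-0.39  0.2   2.01 -0.    0.94 -1.56]
```

View pics/fin.png

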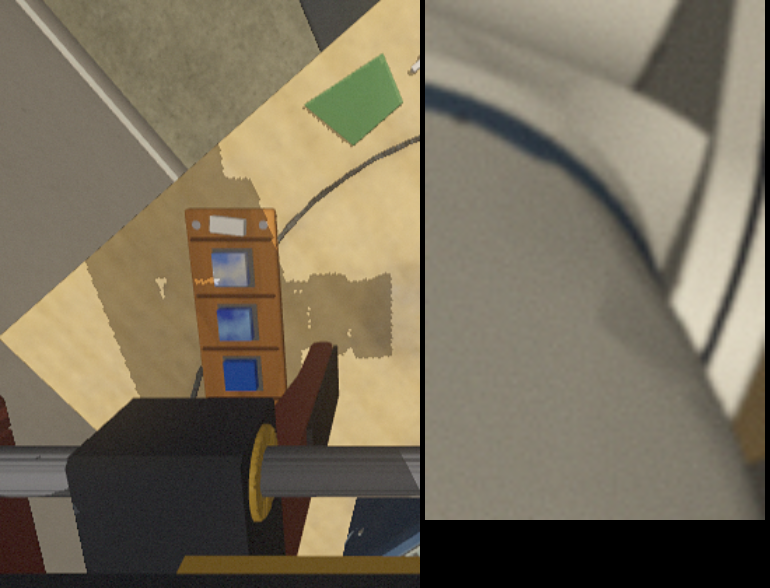

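Pale, sky and mid lie square on their grey squares in order from the white key; the top view is blocked by the arm. I'll check the dark tile from the side camera.

```bash
python3 -c "
from h import *
im=snap('side','side9.png');cv2.imwrite('pics/fin2.png',cv2.resize(im[270:350,270:420],None,fx=5,fy=5,interpolation=cv2.INTER_CUBIC)[:,:,::-1])"
```

```text
(no output)
```

View pics/fin2.png

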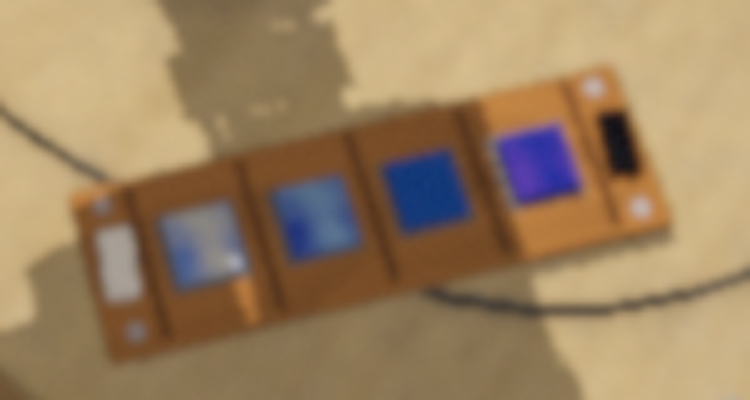

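All four tiles lie flat and square in their bays: pale (203,245), sky (316,218), mid (427,192), dark (539,163), running from the white key to the black one. I'm handing the job in.

```bash
python3 -c "
from workcell import ctrl
print(ctrl.close_job())"
```

```text
the job is handed in; nothing more can be done
None
```

All four tiles lie flat and square in their bays, palest next to the white half tile through to darkest next to the black one, and the job was handed in at about 20.5 s of the 112 s allowed.

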